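Hold the honey turntable's lock pin back

TASK

Two lazy-Susan turntables are each locked by a sprung pin with a blue pull knob; I want to turn the one on which the jar with the red lid stands. Pull that turntable's pin fully back along its leaning axis, out of its hole, and finish still gripping the knob and holding the pin back, so that I can turn the table. Leave the other turntable's pin seated and do not push over or shift the two jars, the lemon or the pepper mill.

Things in the scene. Friction and masses are not known exactly. Their poses are not given: they have to be found in the camera images.
- turntable_a: One of two identical fixed turntables (the left one, +y): light wood disc 170 mm across with a bevelled rim, on a low black plinth screwed to the worktop; flat top 32 mm above the worktop. Origin: on the disc's axis, at worktop level; z up. Its -x axis points to the side where its lock pin stands (roughly towards the robot, up to 0.5 rad either way).
- turntable_b: One of two identical fixed turntables (the right one, -y): light wood disc 170 mm across with a bevelled rim, on a low black plinth screwed to the worktop; flat top 32 mm above the worktop. Origin: on the disc's axis, at worktop level; z up. Its -x axis points to the side where its lock pin stands (roughly towards the robot, up to 0.5 rad either way).
- knob_a (a point): Blue ribbed round pull knob of turntable_a's lock pin, 26 mm wide, 28 mm long; origin at its centre (seated: 88 mm above the worktop, 94 mm out from the disc's axis). Its z axis is the pin's axis and pull direction, leaning 20 degrees from vertical, outward (to the table's -x); its y is level, along the rim. Below it: a 17 mm wide barrel 5 mm under, a 25 mm nut 21 mm under, on a 30 mm wide bracket.
- knob_b (a point): Blue ribbed round pull knob of turntable_b's lock pin, 26 mm wide, 28 mm long; origin at its centre (seated: 88 mm above the worktop, 94 mm out from the disc's axis). Its z axis is the pin's axis and pull direction, leaning 20 degrees from vertical, outward (to the table's -x); its y is level, along the rim. Below it: a 17 mm wide barrel 5 mm under, a 25 mm nut 21 mm under, on a 30 mm wide bracket.
- pin_a (a joint): Travel of the lock pin of turntable_a along its axis: 0 = seated, tip 10 mm down in the seat hole of the bevelled rim; 0.020 = pulled fully back to its stop, tip 10 mm clear of the rim. A spring pulls it home with about 6 N at 0, 13 N at full pull; let go, it snaps back.
- pin_b (a joint): Travel of the lock pin of turntable_b along its axis: 0 = seated, tip 10 mm down in the seat hole of the bevelled rim; 0.020 = pulled fully back to its stop, tip 10 mm clear of the rim. A spring pulls it home with about 6 N at 0, 13 N at full pull; let go, it snaps back.
- honey_mid (a point): Centre, half-way up, of the loose jar with the red lid (pale yellow-brown filling), 65 mm across, 100 mm tall. It stands on one of the two turntables, within 30 mm of its axis; which one differs from start to start.
- jam_mid (a point): Centre, half-way up, of the loose jar with the white lid (pink filling), 72 mm across, 102 mm tall. It stands on the other turntable.
- lemon_mid (a point): Centre of a loose lemon, 71 x 53 x 51 mm, lying on the worktop in front of and between the turntables.
- mill_mid (a point): Centre, half-way up, of a loose copper-pink pepper mill, 47 mm across, 142 mm tall, standing behind and between the turntables.
Mind the look-alikes: they are no part of the job. What is shaped like the part that bears jam_mid but purple is not meant.

How it is judged:
At the end, for the whole second after the job is handed in: The pin of the turntable on which the red-lidded jar stands is drawn back more than 16 mm of its 20 mm travel and the fingers bear on its knob with more than 3 N; the other pin is seated (less than 2 mm out); both jars are upright (within 0.2 rad) ((((horizontal distance between honey_mid and turntable_a below 0.07 m and value of joint pin_a above 0.016 m and contact force between the fingers and pin_a above 3 N) and value of joint pin_b below 0.002 m) or ((horizontal distance between honey_mid and turntable_b below 0.07 m and value of joint pin_b above 0.016 m and contact force between the fingers and pin_b above 3 N) and value of joint pin_a below 0.002 m)) and angle between each of honey_mid, jam_mid's own z axis and vertical below 0.2 rad); the arm keeps its last pose, push and grip.
It fails at once if the pin of the turntable without the red-lidded jar is pulled more than 4 mm ((not (horizontal distance between honey_mid and turntable_a below 0.07 m) and value of joint pin_a above 0.004 m) or (not (horizontal distance between honey_mid and turntable_b below 0.07 m) and value of joint pin_b above 0.004 m)).
It fails at once if a jar, the lemon or the pepper mill is shifted more than 20 mm (distance of any of honey_mid, jam_mid, lemon_mid, mill_mid from where it was at the start of the episode above 0.02 m).
It fails at once if a jar or the mill is tipped by more than 0.4 rad (angle between any of honey_mid, jam_mid, mill_mid's own z axis and vertical above 0.4 rad).
It also fails if it takes over 29 s, if anything falls off the work surface, if the arm or the gripper's body presses on something with over 40 N, if the wrist force passes 120 N, or if a joint passes its speed limit or range.

ROBOT

A 6-joint arm with a two-finger parallel gripper is mounted at the origin on a cart in front of the work surface, level with it; the furniture and walls round the work are solid. World frame = base frame: x ahead of the robot, y to its left, z up, the work surface at z = 0. Lengths are in m, angles in rad, forces in N, time in s.
With the tool pointing down it reaches from about 0.4 to 0.825 m from the base axis. Payload 7 kg.
Tool frame: the origin (TCP) lies midway between the tips of the shut fingers; the grasp point (between the pads) lies hold_point_z behind it (hold_point_z is the distance from the TCP to the grasp point, in m); z points along the fingers, y is the line along which they close (so a half turn about z gives the same grasp; the last joint's range is limited). The gripper opens to 88 mm and grips with 3 to 60 N. Pads are 19 mm wide; open, the fingers measure 130 mm over their backs; the gripper's body (78 mm by 193 mm) begins 47 mm behind the grasp point.
Start: joints at [-0.831, 0.359, 0.012, 0, -1.224, -0.288], TCP at [0.295, -0.607, 0.227] pointing down, gripper open.
Joint ranges: [-3.07, 3.07], [-1.43, 2.12], [-1.02, 1.25], [-3.03, 1.67], [-3.05, -0], [-3.03, 3.03]. Speed limits (rad/s): [2.39, 2.39, 3.01, 3.14, 3.14, 3.14].

INTERFACE

Orientations are given as [roll, pitch, yaw] about the fixed x, y, z axes, in that order (R = Rz(yaw) Ry(pitch) Rx(roll)).
In Python, from station import * gives the robot as it stands.
- The arm moves only by the tool apply_moves, never from a script. Its argument "steps" is a list of rows, each an object with "translation": the shift along the world's x, y, z scaled (see below), a list of three; "rotation": the turn, a rotation vector about the world's x, y, z scaled (see below), a list of three. A call has exactly 10 rows; each row is the pose to reach, as a shift and turn from the pose commanded when the call began; what a row does not reach only later rows make up. The controller multiplies each number of a shift by 250 mm and each number of a turn by 30 degrees. A row lasts 1/12 s, in which the tool goes at most 41.7 mm and 7.16 degrees, less where a joint would pass 70% of its speed; a pose out of reach is approached as far as the arm can. A call with a number of a shift or a turn outside -1 to 1 is refused whole. A call with a gripper value outside its range is refused whole. "jaw" is the closure, from -1 (fully open) to 1 (shut), so that 0 is half open, set as the call begins (left out, the last holds). The fingers move at their own pace and stop on an object; "newtons" is the grip in N (left out, the last holds). Time passes only in rows, so rows that repeat a pose let the fingers close, or fill a call up. It gives the time, the measured TCP pose, the force, the opening and the grip force at its end, in the units of the state.
- get_state(): the state, without advancing time (a new reading comes with each control period).
- grab_frame(name): name is "side" or "top" or "wrist"; returns the picture (480x640x3 uint8, blue, green, red); there is no depth.
- camera_model(name): a dict with "fx", "fy", "cx", "cy" (pixels), "xyz" and "rotation" of the camera in the world. Camera axes: x right, y down, z forward; pixel columns grow to the right and rows downward; lengths in m; the calibration is good to about 2 mm. A picture is of the moment at which its call begins: read the wrist's pose just before it. camera_model takes no time and is no camera call; for the wrist camera it gives the pose at the moment of the call.
- job_done(): hands the job in; it is judged then, once.
The state is a dict: "t": time; "q": joint angles; "qd": joint speeds; "joint_efforts": joint torques, N m; "eef_pos": TCP position; "ee_rot": TCP orientation; "force": force on the tool from outside, world axes, zero at the start; "moment": the same for the moment, N m; "width": finger opening in m; "gripper_force": force on a finger pad.
Only numpy, scipy, OpenCV 4.12 (cv2) and the standard library are available. Lean on these libraries where they do the work, as an engineer would, in place of code of your own. Each camera call takes 0.05 s, during which the arm holds its last target. There are 200 camera calls.

## Working session

There is one attempt and no reset: what is moved stays moved. The work goes in short steps, Python scripts to look and compute and a tool call to move; the robot and the scene stay as the last step left them, time stands still between calls to the robot, and variables do not carry over. Pictures are saved under pics/ and viewed, at most 10 in all, crops included, and the job is handed in when it is done.

Besides the shell and the picture viewer there is one more tool, called after ">>>" as name(argument=value, ...), one argument or row to a line, values as JSON. apply_moves: Moves the arm, as the interface text tells. Shifts and turns lie within -1 to 1; 1 stands for 250 mm of shift or 30 degrees of turn. Its arguments: {"type":"object","properties":{"steps":{"type":"array"},"jaw":{"type":"number"},"newtons":{"type":"number"}},"required":["steps"]}

```bash
mkdir -p pics; python3 - <<'E'
from station import *
import cv2
s=get_state();print(s)
for n in("side","top"):
    cv2.imwrite(f"pics/{n}0.png",grab_frame(n)); m=camera_model(n);print(n,m)
E
```

```text
{'t': 0.0, 'q': array([-8.30904017e-01,  3.59379325e-01,  1.10362028e-02, -3.55036355e-04,
       -1.22411793e+00, -2.88083984e-01]), 'qd': array([-1.04181990e-04,  6.98149389e-04,  4.87452062e-05, -8.81201723e-04,
        5.97588130e-04, -9.45962089e-04]), 'joint_efforts': array([ 3.30801277e-04, -5.82726073e+01,  2.93056262e+01,  6.99755609e+00,
        6.77667311e-03, -1.99087417e-04]), 'eef_pos': array([ 0.29443952, -0.6068294 ,  0.22561685]), 'ee_rot': array([ 3.13990170e+00, -1.53020183e-04, -2.68990511e+00]), 'force': array([ 0.02848604,  0.74265283, -0.20265731]), 'moment': array([ 0.02370216,  0.00829941, -0.01126281]), 'gripper_force': 0.0, 'width': 0.08778026633883476}
side {'fx': 442.5150549969919, 'fy': 442.5150549969919, 'cx': 320.14648035924574, 'cy': 239.9983930821093, 'xyz': array([0.28156548, 0.57551477, 0.64856826]), 'rotation': array([-2.31358235, -0.02065984, -2.68835079])}
top {'fx': 464.5099919061847, 'fy': 464.5099919061847, 'cx': 307.7372174834307, 'cy': 236.40098636733606, 'xyz': array([4.32167015e-01, 9.17722832e-04, 9.39244136e-01]), 'rotation': array([-2.99419328,  0.00785123, -1.57233833])}
```

View pics/top0.png

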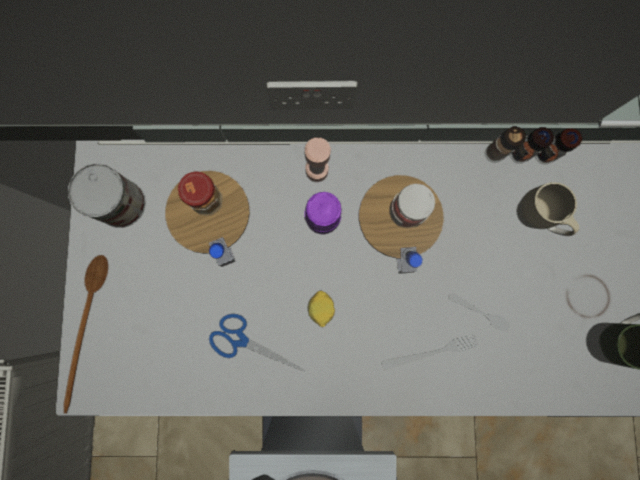

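View pics/side0.png

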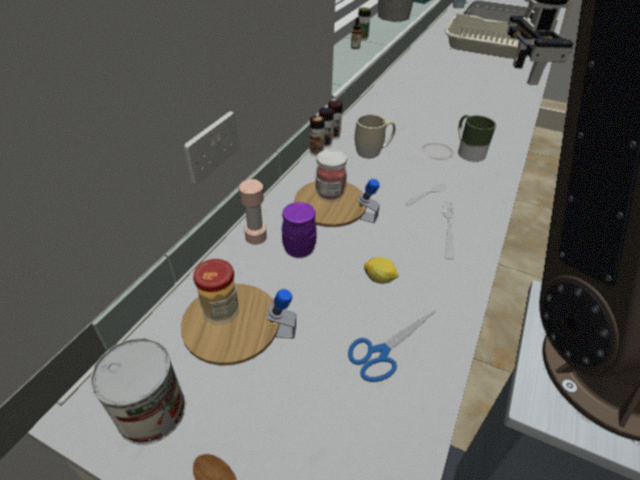

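The red-lidded jar stands on turntable_a (left, disc centre about (207,212) in the top view). Its knob is at about (217,250) top and (283,300) side. The blue scissors nearby have to be masked out.

```bash
cat > h.py <<'E'
import numpy as np, cv2
from scipy.spatial.transform import Rotation as R
def ray(m,u,v):
    d=R.from_euler('xyz',m['rotation']).apply([(u-m['cx'])/m['fx'],(v-m['cy'])/m['fy'],1])
    return np.array(m['xyz']),d/np.linalg.norm(d)
def plane(m,u,v,z):
    o,d=ray(m,u,v); return o+d*(z-o[2])/d[2]
def tri(rs):
    A=sum(np.eye(3)-np.outer(d,d) for o,d in rs); b=sum((np.eye(3)-np.outer(d,d))@o for o,d in rs)
    return np.linalg.solve(A,b),[np.linalg.norm(np.cross(np.linalg.solve(A,b)-o,d)) for o,d in rs]
def blob(im,lo,hi,box):
    x0,y0,x1,y1=box; m=cv2.inRange(cv2.cvtColor(im[y0:y1,x0:x1],cv2.COLOR_BGR2HSV),lo,hi)
    n,l,st,c=cv2.connectedComponentsWithStats(m); i=1+st[1:,4].argmax()
    return c[i]+[x0,y0],st[i]+[x0,y0,0,0,0],l==i
E
python3 - <<'E'
from station import *
from h import *
mt,ms=camera_model("top"),camera_model("side")
t,s=cv2.imread("pics/top0.png"),cv2.imread("pics/side0.png")
B=((105,140,60),(130,255,255))
ct,st,_=blob(t,*B,(195,225,245,275)); cs,ss,_=blob(s,*B,(262,280,300,325))
print(ct,st,cs,ss)
K,e=tri([ray(mt,*ct),ray(ms,*cs)]);print("knob",K,e, plane(mt,*ct,.088),plane(ms,*cs,.088))
W=((8,60,60),(22,200,255))
for n,m,im,box in(("t",mt,t,(155,160,260,265)),("s",ms,s,(170,270,295,370))):
    c,stt,l=blob(im,*W,box)
    p=cv2.findContours(l.astype(np.uint8),0,1)[0]; p=max(p,key=len)[:,0]+box[:2]
    h=cv2.convexHull(p)[:,0]
    P=np.array([plane(m,*q,.028)[:2] for q in h]); 
    (x,y),r=cv2.minEnclosingCircle(P.astype(np.float32)); print(n,stt,x,y,r)
    d=K[:2]-[x,y];print(np.linalg.norm(d),np.degrees(np.arctan2(-d[1],-d[0])))
hp=plane(mt,199,188,.132);print(hp)
for q in((324,207),):print("purple",plane(mt,*q,.09))
print("lemon",plane(mt,321,308,.025))
E
```

```text
[216.19745223 250.31847134] [210 244  14  14 157] [282.36947791 298.91566265] [275 290  17  20 249]
knob [0.53253322 0.1766142  0.08644846] [np.float64(0.0007240692700937524), np.float64(0.0007240692700935979)] [0.53303576 0.17655995 0.088     ] [0.53111402 0.17756786 0.088     ]
t [ 165  171   84   82 4182] 0.6193253397941589 0.20986396074295044 0.08426599949598312
0.09294309428133797 20.96166029998653
s [ 181  281   98   84 5555] 0.6226081848144531 0.21685753762722015 0.09284177422523499
0.09865609758145426 24.073945280554504
[0.6400494  0.20135575 0.132     ]
purple [ 0.61363631 -0.02303141  0.09      ]
lemon [ 0.42707813 -0.01769164  0.025     ]
```

```bash
cat >> h.py <<'E'
def target(K,yaw,back,hp):
    c,s=np.cos(yaw),np.sin(yaw); L=np.radians(20)
    a=np.array([-c*np.sin(L),-s*np.sin(L),np.cos(L)]); y=np.array([-s,c,0]); z=-a
    return K+a*back+z*hp, np.column_stack([np.cross(y,z),y,z]), a
def delta(s,p,Rt):
    R0=R.from_euler('xyz',s['ee_rot']).as_matrix()
    return (p-s['eef_pos'])/.25, np.degrees(R.from_matrix(Rt@R0.T).as_rotvec())/30
E
python3 - <<'E'
import station
from station import *
from h import *
print([ (k,getattr(station,k)) for k in dir(station) if 'hold' in k.lower()],[k for k in dir(station) if k[0]!='_'])
hp=getattr(station,'hold_point_z',.02)
s=get_state()
p,Rt,a=target(np.array([.5325,.1766,.0875]),np.radians(21.5),.10,hp)
print(p,a,delta(s,p,Rt))
E
```

```text
[('hold_point_z', 0.0188)] ['Unreachable', 'camera_model', 'get_state', 'grab_frame', 'hold_point_z', 'job_done']
[0.50666041 0.16642151 0.16380304] [-0.31822155 -0.1253508   0.93969262] (array([ 0.84876455,  3.09319938, -0.24766782]), array([ 0.2654127 , -0.61201266, -0.14504932]))
```

>>> apply_moves(
  steps=[
    {"translation": [0.03, 0.1, 0], "rotation": [0, 0, 0]},
    {"translation": [0.06, 0.2, 0], "rotation": [0, 0, 0]},
    {"translation": [0.09, 0.3, 0], "rotation": [0, 0, 0]},
    {"translation": [0.12, 0.4, 0], "rotation": [0, 0, 0]},
    {"translation": [0.15, 0.5, 0], "rotation": [0, 0, 0]},
    {"translation": [0.18, 0.6, 0], "rotation": [0, 0, 0]},
    {"translation": [0.21, 0.7, 0], "rotation": [0, 0, 0]},
    {"translation": [0.24, 0.8, 0], "rotation": [0, 0, 0]},
    {"translation": [0.27, 0.9, 0], "rotation": [0, 0, 0]},
    {"translation": [0.3, 1, 0], "rotation": [0, 0, 0]},
  ],
  jaw=-1,
)

```text
t: 0.93
eef_pos: [0.3696, -0.3559, 0.2263]
ee_rot: [3.141, -0.0, -2.69]
force: [0.6, -0.3, 0.4]
width: 0.0875
gripper_force: 0.0
```

>>> apply_moves(
  steps=[
    {"translation": [0.03, 0.1, 0], "rotation": [0, 0, 0]},
    {"translation": [0.06, 0.2, 0], "rotation": [0, 0, 0]},
    {"translation": [0.09, 0.3, 0], "rotation": [0, 0, 0]},
    {"translation": [0.12, 0.4, 0], "rotation": [0, 0, 0]},
    {"translation": [0.15, 0.5, 0], "rotation": [0, 0, 0]},
    {"translation": [0.18, 0.6, 0], "rotation": [0, 0, 0]},
    {"translation": [0.21, 0.7, 0], "rotation": [0, 0, 0]},
    {"translation": [0.24, 0.8, 0], "rotation": [0, 0, 0]},
    {"translation": [0.27, 0.9, 0], "rotation": [0, 0, 0]},
    {"translation": [0.3, 1, 0], "rotation": [0, 0, 0]},
  ],
)

```text
t: 1.77
eef_pos: [0.4446, -0.106, 0.2265]
ee_rot: [3.141, -0.0, -2.69]
force: [1.1, -0.4, 1.1]
width: 0.0876
gripper_force: 0.0
```

>>> apply_moves(
  steps=[
    {"translation": [0.02, 0.1, 0], "rotation": [0.03, -0.06, -0.01]},
    {"translation": [0.04, 0.2, 0], "rotation": [0.05, -0.12, -0.03]},
    {"translation": [0.06, 0.3, 0], "rotation": [0.08, -0.18, -0.04]},
    {"translation": [0.08, 0.4, 0], "rotation": [0.1, -0.24, -0.06]},
    {"translation": [0.1, 0.5, 0], "rotation": [0.13, -0.3, -0.07]},
    {"translation": [0.12, 0.6, 0], "rotation": [0.16, -0.37, -0.09]},
    {"translation": [0.14, 0.7, 0], "rotation": [0.18, -0.43, -0.1]},
    {"translation": [0.16, 0.8, 0], "rotation": [0.21, -0.49, -0.11]},
    {"translation": [0.18, 0.9, 0], "rotation": [0.24, -0.55, -0.13]},
    {"translation": [0.2, 1, 0], "rotation": [0.27, -0.61, -0.15]},
  ],
)

```text
t: 2.6
eef_pos: [0.4945, 0.1442, 0.2268]
ee_rot: [3.139, 0.351, -2.77]
force: [0.2, -0.0, 0.2]
width: 0.0876
gripper_force: 0.0
```

```bash
python3 - <<'E'
from station import *
from h import *
s=get_state(); print(s['t'],s['eef_pos'],s['q'])
m=camera_model("wrist"); im=grab_frame("wrist"); cv2.imwrite("pics/w1.png",im)
p,Rt,a=target(np.array([.5325,.1766,.0875]),np.radians(21.5),.08,hold_point_z)
print(delta(s,p,Rt))
d=R.from_euler('xyz',m['rotation']).inv().apply(np.array([.5325,.1766,.0875])-m['xyz']);print(m['fx']*d[0]/d[2]+m['cx'],m['fy']*d[1]/d[2]+m['cy'])
E
```

```text
2.6 [0.49450904 0.1441959  0.22676732] [ 0.76000579 -0.12693512 -0.68705303  0.20115021 -0.69259282 -2.09304625]
(array([ 0.07406321,  0.09893053, -0.32703251]), array([-0.00643302,  0.00202284,  0.00487326]))
340.5427517052397 219.04837851541518
```

View pics/w1.png

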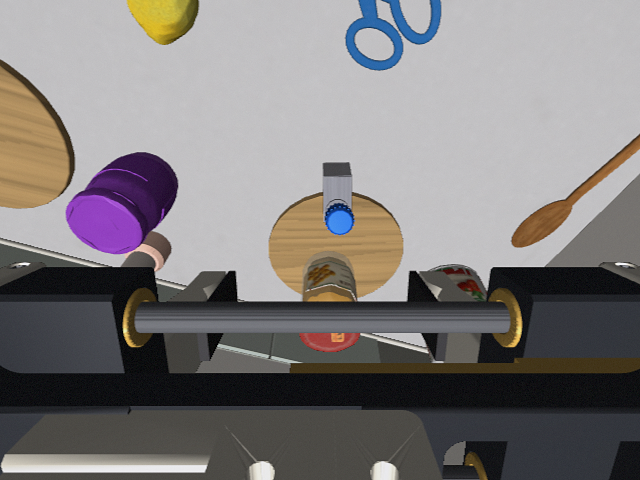

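The knob shows at (340,218), against (340.5,219) predicted, and its bracket lines up with the disc centre. I'll go in along the pin's axis.

>>> apply_moves(
  steps=[
    {"translation": [0.01, 0.02, -0.05], "rotation": [0, 0, 0]},
    {"translation": [0.02, 0.04, -0.1], "rotation": [0, 0, 0]},
    {"translation": [0.04, 0.06, -0.15], "rotation": [0, 0, 0]},
    {"translation": [0.05, 0.08, -0.2], "rotation": [0, 0, 0]},
    {"translation": [0.06, 0.09, -0.25], "rotation": [0, 0, 0]},
    {"translation": [0.07, 0.095, -0.29], "rotation": [0, 0, 0]},
    {"translation": [0.074, 0.099, -0.327], "rotation": [0, 0, 0]},
    {"translation": [0.074, 0.099, -0.327], "rotation": [0, 0, 0]},
    {"translation": [0.074, 0.099, -0.327], "rotation": [0, 0, 0]},
    {"translation": [0.074, 0.099, -0.327], "rotation": [0, 0, 0]},
  ],
)

```text
t: 3.48
eef_pos: [0.5133, 0.1675, 0.1452]
ee_rot: [3.14, 0.349, -2.769]
force: [0.9, 0.6, 0.5]
width: 0.0875
gripper_force: 0.0
```

```bash
python3 - <<'E'
from station import *
from h import *
s=get_state(); print(s['t'],s['eef_pos'],s['width'])
m=camera_model("wrist"); im=grab_frame("wrist"); cv2.imwrite("pics/w2.png",im)
d=R.from_euler('xyz',m['rotation']).inv().apply(np.array([.5325,.1766,.0875])-m['xyz']);u,v=m['fx']*d[0]/d[2]+m['cx'],m['fy']*d[1]/d[2]+m['cy']
print(u,v); c,st,_=blob(im,(105,140,60),(130,255,255),(280,150,420,300));print(c,st,plane(m,*c,.0875))
print(delta(s,*target(np.array([.5325,.1766,.0875]),np.radians(21.5),0,hold_point_z)[:2]))
E
```

```text
3.4833 [0.51329453 0.16749052 0.14524223] 0.08750539638309335
326.1980138408708 251.45301369145028
[323.67464473 251.70605834] [ 304  229   41   45 1337] [0.53334124 0.17505063 0.0875    ]
(array([ 0.10075216,  0.04586432, -0.3016338 ]), array([-0.00295922, -0.00041949,  0.00482678]))
```

View pics/w2.png

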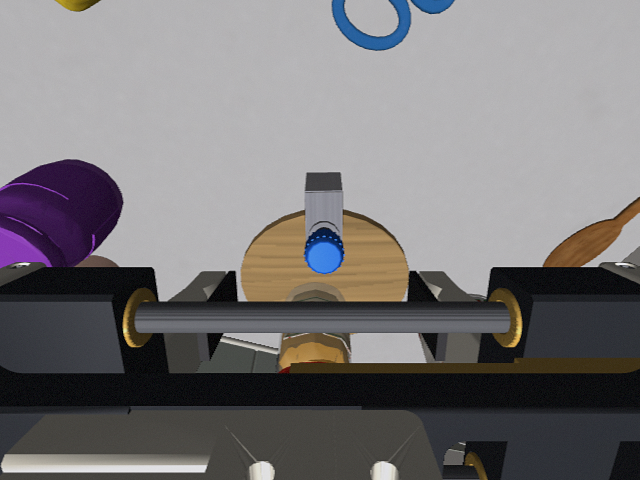

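The knob is centred between the fingers at (324,252), within about 2 mm of the estimate. I'll go down 80 mm along the axis, then close.

>>> apply_moves(
  steps=[
    {"translation": [0.013, 0.005, -0.038], "rotation": [0, 0, 0]},
    {"translation": [0.026, 0.01, -0.076], "rotation": [0, 0, 0]},
    {"translation": [0.039, 0.015, -0.114], "rotation": [0, 0, 0]},
    {"translation": [0.052, 0.02, -0.152], "rotation": [0, 0, 0]},
    {"translation": [0.065, 0.025, -0.19], "rotation": [0, 0, 0]},
    {"translation": [0.078, 0.03, -0.228], "rotation": [0, 0, 0]},
    {"translation": [0.091, 0.035, -0.265], "rotation": [0, 0, 0]},
    {"translation": [0.102, 0.04, -0.3], "rotation": [0, 0, 0]},
    {"translation": [0.102, 0.04, -0.3], "rotation": [0, 0, 0]},
    {"translation": [0.102, 0.04, -0.3], "rotation": [0, 0, 0]},
  ],
)

```text
t: 4.37
eef_pos: [0.5387, 0.1759, 0.0698]
ee_rot: [3.141, 0.349, -2.771]
force: [0.2, 0.4, -0.6]
width: 0.0876
gripper_force: 0.0
```

>>> apply_moves(
  steps=[
    {"translation": [0, 0, 0], "rotation": [0, 0, 0]},
    {"translation": [0, 0, 0], "rotation": [0, 0, 0]},
    {"translation": [0, 0, 0], "rotation": [0, 0, 0]},
    {"translation": [0, 0, 0], "rotation": [0, 0, 0]},
    {"translation": [0, 0, 0], "rotation": [0, 0, 0]},
    {"translation": [0, 0, 0], "rotation": [0, 0, 0]},
    {"translation": [0, 0, 0], "rotation": [0, 0, 0]},
    {"translation": [0, 0, 0], "rotation": [0, 0, 0]},
    {"translation": [0, 0, 0], "rotation": [0, 0, 0]},
    {"translation": [0, 0, 0], "rotation": [0, 0, 0]},
  ],
  jaw=1,
  newtons=50,
)

```text
t: 5.2
eef_pos: [0.5387, 0.1778, 0.0698]
ee_rot: [3.139, 0.35, -2.769]
force: [-8.2, 11.1, 0.6]
width: 0.0265
gripper_force: 6.8
```

```bash
python3 - <<'E'
from station import *
from h import *
s=get_state(); print(s['t'],s['eef_pos'],s['width'],s['gripper_force'],s['force'])
cv2.imwrite("pics/s2.png",cv2.resize(grab_frame("side")[240:380,200:380],None,fx=4,fy=4))
E
```

```text
5.2 [0.53867967 0.17784425 0.0698488 ] 0.026540132116454205 6.813908220792655 [-8.21996359 11.07352518  0.55171393]
```

View pics/s2.png

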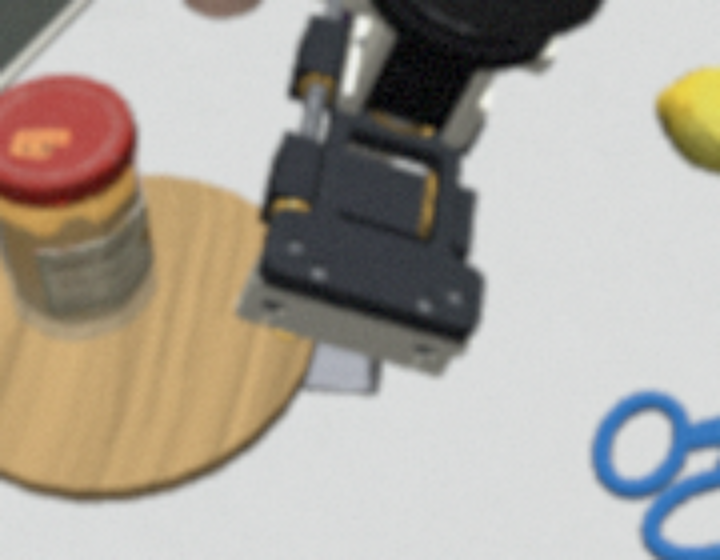

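The fingers grip the knob: the opening is 26.5 mm, and in the side crop they straddle it over the bracket. I'll settle out the side load, then pull.

>>> apply_moves(
  steps=[
    {"translation": [-0.002, 0.004, 0], "rotation": [0, 0, 0]},
    {"translation": [-0.003, 0.008, 0], "rotation": [0, 0, 0]},
    {"translation": [-0.003, 0.008, 0], "rotation": [0, 0, 0]},
    {"translation": [-0.003, 0.008, 0], "rotation": [0, 0, 0]},
    {"translation": [-0.003, 0.008, 0], "rotation": [0, 0, 0]},
    {"translation": [-0.003, 0.008, 0], "rotation": [0, 0, 0]},
    {"translation": [-0.003, 0.008, 0], "rotation": [0, 0, 0]},
    {"translation": [-0.003, 0.008, 0], "rotation": [0, 0, 0]},
    {"translation": [-0.003, 0.008, 0], "rotation": [0, 0, 0]},
    {"translation": [-0.003, 0.008, 0], "rotation": [0, 0, 0]},
  ],
)

```text
t: 6.08
eef_pos: [0.5381, 0.1788, 0.0698]
ee_rot: [3.141, 0.349, -2.77]
force: [5.5, -4.7, -0.3]
width: 0.0251
gripper_force: 50.0
```

>>> apply_moves(
  steps=[
    {"translation": [-0.003, -0.001, 0.008], "rotation": [0, 0, 0]},
    {"translation": [-0.006, -0.002, 0.017], "rotation": [0, 0, 0]},
    {"translation": [-0.009, -0.003, 0.026], "rotation": [0, 0, 0]},
    {"translation": [-0.012, -0.005, 0.035], "rotation": [0, 0, 0]},
    {"translation": [-0.015, -0.006, 0.044], "rotation": [0, 0, 0]},
    {"translation": [-0.018, -0.007, 0.053], "rotation": [0, 0, 0]},
    {"translation": [-0.021, -0.008, 0.062], "rotation": [0, 0, 0]},
    {"translation": [-0.024, -0.009, 0.07], "rotation": [0, 0, 0]},
    {"translation": [-0.026, -0.01, 0.077], "rotation": [0, 0, 0]},
    {"translation": [-0.026, -0.01, 0.077], "rotation": [0, 0, 0]},
  ],
)

```text
t: 6.92
eef_pos: [0.5316, 0.1763, 0.0886]
ee_rot: [3.141, 0.348, -2.77]
force: [14.4, -5.3, -10.5]
width: 0.0243
gripper_force: 50.0
```

```bash
python3 - <<'E'
from station import *
from h import *
s=get_state(); a=target(np.zeros(3),np.radians(21.5),0,0)[2]
print(s['t'],s['eef_pos'],s['width'],s['gripper_force'],s['force'],'axial mm',1e3*a@(s['eef_pos']-[0.5387,0.1778,0.0698]),'axial N',a@s['force'])
cv2.imwrite("pics/s3.png",cv2.resize(grab_frame("side")[240:380,200:380],None,fx=4,fy=4))
cv2.imwrite("pics/w3.png",grab_frame("wrist"))
E
```

```text
6.9167 [0.53157388 0.17632541 0.08855105] 0.024297598915774564 49.99673426616937 [ 14.35173453  -5.2761841  -10.54185773] axial mm 20.072746414425765 axial N -13.81176321903242
```

View pics/s3.png

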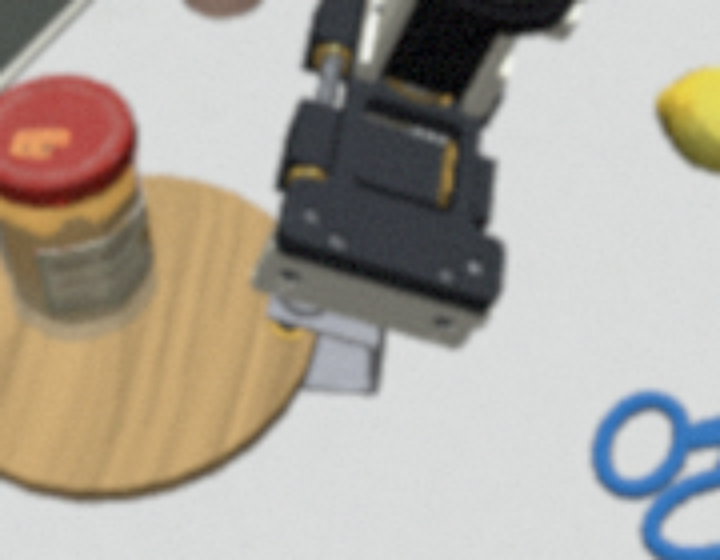

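View pics/w3.png

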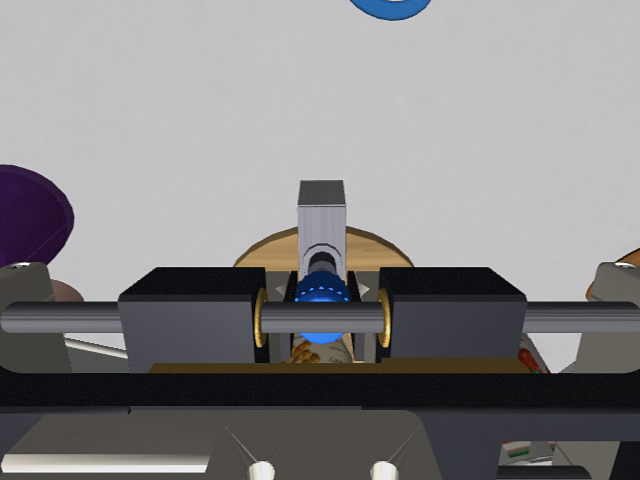

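The axial load of 13.8 N over 20 mm of travel matches full pull, and the wrist view shows the knob between the pads at (322,305). I'll hold for one call to check for creep.

>>> apply_moves(
  steps=[
    {"translation": [0, 0, 0], "rotation": [0, 0, 0]},
    {"translation": [0, 0, 0], "rotation": [0, 0, 0]},
    {"translation": [0, 0, 0], "rotation": [0, 0, 0]},
    {"translation": [0, 0, 0], "rotation": [0, 0, 0]},
    {"translation": [0, 0, 0], "rotation": [0, 0, 0]},
    {"translation": [0, 0, 0], "rotation": [0, 0, 0]},
    {"translation": [0, 0, 0], "rotation": [0, 0, 0]},
    {"translation": [0, 0, 0], "rotation": [0, 0, 0]},
    {"translation": [0, 0, 0], "rotation": [0, 0, 0]},
    {"translation": [0, 0, 0], "rotation": [0, 0, 0]},
  ],
)

```text
t: 7.85
eef_pos: [0.5317, 0.1763, 0.0884]
ee_rot: [3.141, 0.348, -2.77]
force: [13.5, -4.1, -11.3]
width: 0.025
gripper_force: 50.0
```

```bash
python3 -c "
from station import *
print(job_done())"
```

```text
the job is handed in; nothing more can be done
None
```

I handed the job in with turntable_a's pin (the red-lidded jar's table) pulled back about 20 mm and its knob still gripped at 50 N. The hold stayed steady for the last second I checked; the arm never went near the other pin and seemed to touch nothing else, though I took no final picture of the other items and no verdict came back.

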